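Set the peanut sheller's grate five clicks open

ROBOT

A 6-joint arm with a two-finger parallel gripper is mounted at the origin on the work surface. World frame = base frame: x ahead of the robot, y to its left, z up, the work surface at z = 0. Lengths are in m, angles in degrees, forces in N, time in s.
With the tool pointing down it reaches from about 0.3 to 0.75 m from the base axis. Payload 8.5 kg.
Tool frame: the origin (TCP) lies between the finger pads; the fingertips stand 14 mm ahead of it and the grasp point (between the pads) lies 5 mm behind it; x points along the fingers, z is the direction in which the jaws open and shut, and the axes are right-handed (so a half turn about x gives the same grasp; the last joint's range is limited). The gripper opens to 85 mm and grips with 20 to 120 N. Pads are 22 mm wide; open, the fingers measure 114 mm over their backs; the gripper's body (76 mm by 85 mm) begins 54 mm behind the grasp point. The pads swing forward as they close: fully open they stand 13 mm farther back than shut.
Start: joints at [-89.399, 21.807, 74.336, -0, 83.858, -12.336], TCP at [0.123, -0.536, 0.22] pointing down, gripper open.
Joint ranges: [-178.18, 178.18], [-50.72, 133.34], [12.68, 142.11], [-81.47, 261.47], [9.98, 163.14], [-165.26, 165.26]. Speed limits (degrees/s): [136.94, 136.94, 180, 180, 180, 180].

INTERFACE

Orientations are given as a 3x3 rotation matrix whose columns are the frame's x, y, z axes.
In Python, from rig import env gives the robot as it stands.
- The arm moves only by the shell command python3 -m jog 'ROWS' [FORCE]. ROWS is JSON, a list of rows, each a list of 5 numbers: the opening, from -1 (shut) to 1 (fully open), so that 0 is half open, then the shift along the tool's x, y, z in m, then the turn about the tool's x in rad. In form: [[claw, dx, dy, dz, yaw], ...]. A call has 1 to 20 rows; each row is the pose to reach, as a shift and turn from the pose commanded when the call began, along the tool's axes at that moment; what a row does not reach only later rows make up. A row lasts 1/10 s, in which the tool goes at most 50 mm and 8.59 degrees, less where a joint would pass 70% of its speed; a pose out of reach is approached as far as the arm can. A call with a gripper value outside its range is refused whole. The fingers move at their own pace and stop on an object; FORCE is the grip in N (left out, the last holds). Time passes only in rows, so rows that repeat a pose let the fingers close. It gives the time, the measured TCP pose, the force and the opening at its end, in the units of the state.
- env.observe(): the state, without advancing time (a new reading comes with each control period).
- env.get_image(name): name is "scene" or "side" or "wrist"; returns the picture (420x560x3 uint8, red, green, blue); there is no depth.
- env.camera_model(name): a dict with "fx", "fy", "cx", "cy" (pixels), "k1" (the pictures are not rectified: a ray, as slopes to the right and down, at radius r is drawn at 1 + k1 r^2 times it, then the intrinsics apply), "origin" and "orientation" of the camera in the world. Camera axes: x right, y up, looking along -z (the intrinsics and any distortion apply to the point x, -y, -z); pixel columns grow to the right and rows downward; lengths in m; the calibration is good to about 2 mm. A picture is of the moment at which its call begins: read the wrist's pose just before it. camera_model takes no time and is no camera call; for the wrist camera it gives the pose at the moment of the call.
- env.close_job(): hands the job in, once; it reports no verdict.
The state is a dict: "time_s": time; "q": joint angles; "qvel": joint speeds; "joint_efforts": joint torques, N m; "position": TCP position; "tool_rot": TCP orientation; "ft_force": force on the tool from outside, world axes, zero at the start; "wrist_torque": the same for the moment, N m; "grip_width": finger opening in m.
Only numpy, scipy, OpenCV 4.12 (cv2) and the standard library are available. Lean on these libraries where they do the work, as an engineer would, in place of code of your own. Each camera call takes 0.05 s, during which the arm holds its last target.

TASK

Set the gap of the peanut sheller: turn its click dial clockwise until it is fully closed, feeling for the stop and stopping gently there without forcing it, then turn it back counter-clockwise exactly five clicks. Then swing the red-tipped lock lever all the way over to its other side, let go, and leave the hammer, mug and nut bowl alone.

Things in the scene. Friction and masses are not known exactly. Their poses are not given: they have to be found in the camera images.
- sheller: Green steel tabletop peanut sheller, fixed. Origin: centre of its wooden foot board's underside (260 x 400 x 20 mm), on the bench; z up. Housing 200 mm along x, 340 along y, flat deck at z 140 mm. On the deck: dial axis at x -30, y -70 mm; lock lever pivot at x -30, y 50, z 162; aluminium hopper from y 85 to 215, x -65 to 95, up to z 215. Red crank wheel on the -y side.
- dial: Click dial on the deck, turning about a vertical axis. Origin on the axis, 152 mm over the bench, under the aluminium disc (68 mm diameter, 10 mm thick). On the disc a black grip bar: 50 mm along the dial's x, 14 mm wide along its y, from 10 to 50 mm above the origin; white mark and red dot at its +x end. The dial is clamped on its spindle at any angle: where it points does not tell the setting.
- dial_grip (a point): On the dial's axis, at the middle of the grip bar (35 mm above the dial's origin): take it here, across its width. The dial rests in clicks, 18 to a turn (20 degrees each), with 0.03 rad of free play. Leaving a click it resists a little (up to 0.1 N m), then pulls ahead by 0.1 to 0.2 N m just before it drops into the next. Clockwise from above closes. Starts 2 to 4 clicks open, opens 8 at most.
- grate_edge (a point): Middle of the yellow tab (30 mm wide, 16 high) of the grate bar, in the slot of the sheller's +x face. Fully closed it is 105 mm over the bench; a click lowers it only 0.25 mm. Fully closed is a click with a firm spring stop: further clockwise, torque goes over 0.25 N m at once, 0.5 at 0.15 rad past the click; beyond that the grate is bent. Let go, it springs back to the closed click.
- lock_tip (a point): Centre of the red ball (26 mm diameter) at the tip of the lock lever, 60 mm from its pivot, on a 10 mm steel rod. The lever swings about the sheller's y axis; unlocked it leans to the sheller's -x (ball up to 29 mm to -x of the pivot, 53 mm above it), locked just as far to +x.
- lock (a joint): Angle of the lock lever: 0 unlocked (leaning to the sheller's -x), 1.0 rad locked, fully over to its +x, where it meets a stop. It stays where it is left; a push of 1 to 2 N at the ball moves it.
- hammer: Loose hammer lying on the bench near the sheller. Leave alone.
- mug: Loose blue mug, 76 mm diameter, 85 mm high, origin under its centre. Leave alone.
- nut_bowl: Loose red plastic bowl of peanuts, 140 mm across, 50 mm high, origin under its centre. Leave alone.

How it is judged (in metres and radians):
On the way, in this order (a step that is already met when the one before it is completed fails the run):
1. the dial is turned clockwise to fully closed (z of grate_edge in the frame of sheller above 0.10493 m), for 0.2 s.
2. the dial is set five clicks open (z of grate_edge in the frame of sheller between 0.10365 and 0.10385 m), for 0.3 s.
3. the lock lever is swung over (value of joint lock above 0.9 rad), for 0.2 s.
At the end, for the whole second after the job is handed in: The dial rests exactly five clicks open from fully closed (grate edge 1.25 mm below its fully closed height, within 0.1 mm or 0.4 click), and the lock lever is fully over to its locked side (past 0.9 rad of 1.0) (all of step 2 and value of joint lock above 0.9 rad); the robot touches nothing.
It fails at once if the dial is forced past its stop (more than 0.15 rad, bending the grate) (z of grate_edge in the frame of sheller above 0.105107 m).
It fails at once if the hammer is disturbed (distance of hammer from where it was at the start of the episode above 0.02 m).
It fails at once if the mug is disturbed (distance of mug from where it was at the start of the episode above 0.02 m).
It fails at once if the nut bowl is disturbed (distance of nut_bowl from where it was at the start of the episode above 0.02 m).
It also fails if it takes over 72 s, if anything falls off the work surface, if the arm or the gripper's body presses on something with over 40 N, if the wrist force passes 120 N, or if a joint passes its speed limit or range.

## Working session

There is one attempt and no reset: what is moved stays moved. The work goes in short steps, Python scripts to look and compute and a shell command to move; the robot and the scene stay as the last step left them, time stands still between calls to the robot, and variables do not carry over. Pictures are saved under pics/ and viewed, and the job is handed in when it is done.

```bash
ls; mkdir -p pics
python3 - <<'E'
from rig import env
import cv2
for n in ["scene","side","wrist"]:
    m=env.camera_model(n); print(n,m)
    cv2.imwrite(f"pics/{n}0.png",env.get_image(n)[:,:,::-1])
print(env.observe())
E
```

```text
pics
scene {'fx': 391.9499423042781, 'fy': 391.9499423042781, 'cx': 280.01425551738896, 'cy': 213.87000835258064, 'k1': 0.03194770428875152, 'origin': array([ 1.10756478, -0.10500232,  1.14697149]), 'orientation': array([[ 0.15675456, -0.84978478,  0.50328305],
       [ 0.9875156 ,  0.12684943, -0.09339249],
       [ 0.01552235,  0.51163957,  0.85905996]])}
side {'fx': 381.2469632861158, 'fy': 381.2469632861158, 'cx': 276.0150349855613, 'cy': 203.04979798279993, 'k1': -0.05346889836186119, 'origin': array([0.11806247, 0.55130364, 0.78214124]), 'orientation': array([[-0.80295471,  0.40891705, -0.433648  ],
       [-0.59602004, -0.55681434,  0.57854809],
       [-0.00488324,  0.72301081,  0.69081945]])}
wrist {'fx': 299.8642333841115, 'fy': 299.8642333841115, 'cx': 275.2153469098, 'cy': 208.52149969558488, 'k1': -0.05906360559262595, 'origin': array([ 0.20150744, -0.51866025,  0.37253458]), 'orientation': array([[ 0.22294686,  0.92574742,  0.30542823],
       [-0.97483005,  0.21205345,  0.06884551],
       [-0.00103356, -0.31308951,  0.94972306]])}
{'time_s': 0.15, 'q': array([-8.93973268e+01,  2.18347376e+01,  7.43710732e+01, -2.10417121e-04,
        8.38574267e+01, -1.23363502e+01]), 'qvel': array([-0.09389665, -0.14027624, -0.13794504, -0.0022643 ,  0.12373836,
       -0.08174616]), 'joint_efforts': array([ 1.68878432e-03, -4.48634577e+01, -2.31340402e+01, -2.60370070e-04,
        3.78018376e-03, -2.99232374e-05]), 'position': array([ 0.12314174, -0.5358119 ,  0.21975092]), 'tool_rot': array([[-1.52604086e-05,  9.74608829e-01,  2.23914338e-01],
       [ 1.10360279e-03,  2.23914218e-01, -9.74608232e-01],
       [-9.99999391e-01,  2.32239568e-04, -1.07899804e-03]]), 'ft_force': array([-0.44323068, -0.20590751,  0.22194065]), 'wrist_torque': array([-0.01294025, -0.0153581 , -0.05732094]), 'grip_width': 0.08514213683023135}
```

View pics/scene0.png

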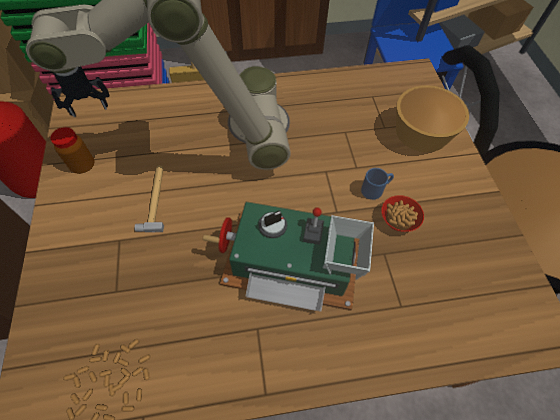

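View pics/side0.png

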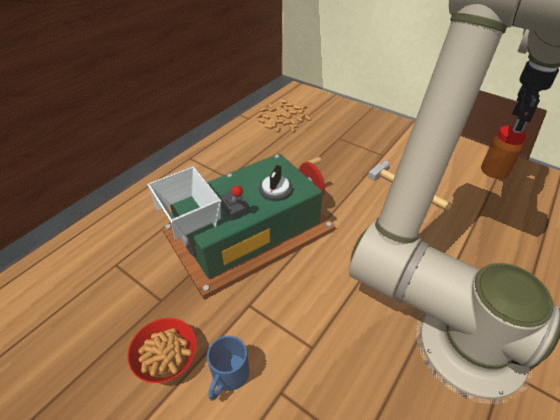

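View pics/wrist0.png

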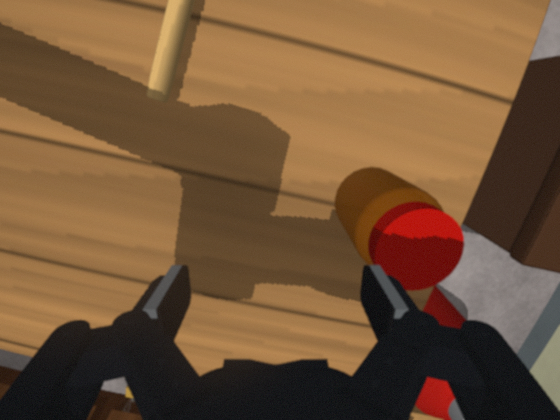

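The overview shows the sheller at about (290,250) in scene, with the dial near (273,222) and the red ball near (317,212). In side, the dial is near (276,183) and the ball near (237,191). Next I'll zoom in on both.

Run:
```python
import cv2,numpy as np
a=cv2.imread("pics/scene0.png")[190:320,205:385]; b=cv2.imread("pics/side0.png")[140:300,140:345]
cv2.imwrite("pics/z1.png",cv2.resize(a,None,fx=4.4,fy=4.4,interpolation=cv2.INTER_CUBIC))
cv2.imwrite("pics/z2.png",cv2.resize(b,None,fx=3.7,fy=3.7,interpolation=cv2.INTER_CUBIC))
```

```text
(no output)
```

View pics/z1.png

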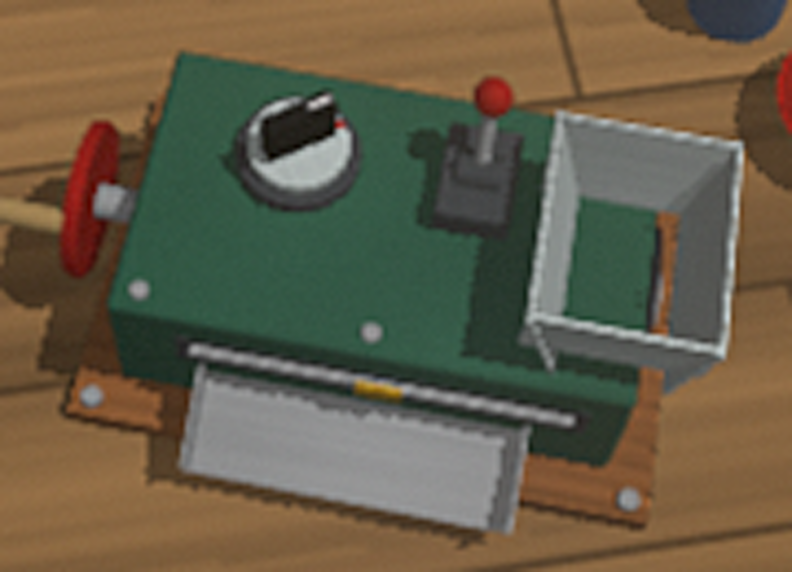

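View pics/z2.png

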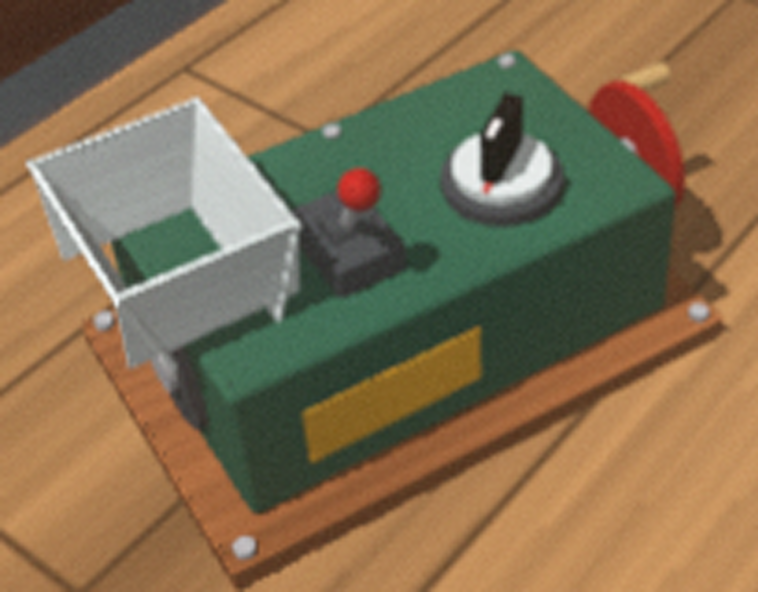

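```bash
cat > h.py <<'E'
import numpy as np
from scipy.optimize import least_squares
def proj(m,P):
    P=np.atleast_2d(P); c=(P-m["origin"])@m["orientation"]
    s=np.c_[c[:,0]/-c[:,2],-c[:,1]/-c[:,2]]; r2=(s**2).sum(1,keepdims=True)
    s=s*(1+m["k1"]*r2)
    return s*[m["fx"],m["fy"]]+[m["cx"],m["cy"]]
def T(p,L):
    L=np.atleast_2d(L)/1000.; c,s=np.cos(p[2]),np.sin(p[2])
    return np.c_[p[0]+c*L[:,0]-s*L[:,1],p[1]+s*L[:,0]+c*L[:,1],L[:,2]]
E
cat > fit.py <<'E'
from h import *
from rig import env
S={(-100,-170,140):(182,55),(100,-170,140):(110,308),(100,170,140):(640,385),(-59,50,215):(493,97),(-65,85,215):(560,112),(95,85,215):(532,318),(95,215,215):(725,355),(-65,215,215):(742,143),(-30,-70,162):(302,146)}
D={(-59,50,215):(359,190),(-65,85,215):(298,228),(-65,215,215):(122,300),(95,215,215):(30,163),(95,85,215):(197,100),(-100,-170,140):(672,195),(-100,170,140):(235,400),(100,-170,140):(517,52),(-30,-70,162):(500,165)}
LS=np.array(list(S));US=np.array(list(S.values()))/4.4+[205,190]
LD=np.array(list(D));UD=np.array(list(D.values()))/3.7+[140,140]
ms,md=env.camera_model("scene"),env.camera_model("side")
f=lambda p:np.r_[(proj(ms,T(p,LS))-US).ravel(),(proj(md,T(p,LD))-UD).ravel()]
r=least_squares(f,[0.6,-0.05,0],loss="soft_l1",f_scale=1)
p=r.x;print(p,np.degrees(p[2]));print(np.round(f(p).reshape(-1,2),1))
print("dial",T(p,(-30,-70,187)),"ball",T(p,(-59,50,215)),"hopper",T(p,[(-65,85,215),(95,85,215)]))
# bar angle: triangulate ends on bar top z=202
def ray(m,u):
    s=(np.array(u)-[m["cx"],m["cy"]])/[m["fx"],m["fy"]]; t=s.copy()
    for _ in range(20): t=s/(1+m["k1"]*(t@t))
    return m["orientation"]@np.array([t[0],-t[1],-1.])
for m,us in ((ms,[((262,128),(318,106)),((268,158),(338,132))]),):
  for u,z in zip(us,(.202,.162)):
    P=[]
    for a in u:
        d=ray(m,np.array(a)/4.4+[205,190]); P.append(m["origin"]+d*(z-m["origin"][2])/d[2])
    print(P,np.linalg.norm(P[1]-P[0]),np.degrees(np.arctan2(*(P[1]-P[0])[1::-1])))
E
python3 fit.py
```

```text
[ 0.60371102  0.03365471 -0.33695064] -19.30584955232435
[[-1.5 -2.5]
 [-1.2 -0.8]
 [ 0.1  3. ]
 [-0.  -2. ]
 [-2.5 -5.2]
 [-3.2  0. ]
 [ 3.6  0.4]
 [ 3.  -4.7]
 [-0.8 -1.8]
 [-0.2  1.1]
 [ 3.7 -1.6]
 [-4.6  3.6]
 [-6.6 -1.4]
 [-0.4 -4.2]
 [ 1.3 -2.3]
 [-2.6  1.4]
 [-1.5 -2.4]
 [-0.6 -1.1]]
dial [[ 0.55225526 -0.02249067  0.187     ]] ball [[0.5645593  0.10034911 0.215     ]] hopper [[0.57046807 0.13536462 0.215     ]
 [0.72147082 0.08246691 0.215     ]]
[array([ 0.56429319, -0.04749453,  0.202     ]), array([ 0.55352692, -0.00999055,  0.202     ])] 0.03901872838034229 106.01718529905413
[array([ 0.56426555, -0.04428235,  0.162     ]), array([0.55171282, 0.00400872, 0.162     ])] 0.049895878053659845 104.57094305270284
```

```bash
sed -i 's/^LS=/S={k:v for k,v in S.items() if not(abs(k[1])>80 and k[2]==215)};D={k:v for k,v in D.items() if not(abs(k[1])>80 and k[2]==215)}\nLS=/' fit.py; python3 fit.py
```

```text
[ 0.60399516  0.034056   -0.33433117] -19.15576522664265
[[-1.4 -2.4]
 [-1.  -0.6]
 [ 0.4  3. ]
 [ 0.1 -2. ]
 [-0.7 -1.7]
 [-0.3  1.1]
 [ 1.1 -2.4]
 [-2.6  1.5]
 [-1.8 -2.4]
 [-0.8 -1.1]]
dial [[ 0.55268664 -0.02222398  0.187     ]] ball [[0.56466887 0.10064761 0.215     ]] hopper [[0.5704859  0.13567848 0.215     ]
 [0.7216267  0.08317649 0.215     ]]
[array([ 0.56429319, -0.04749453,  0.202     ]), array([ 0.55352692, -0.00999055,  0.202     ])] 0.03901872838034229 106.01718529905413
[array([ 0.56426555, -0.04428235,  0.162     ]), array([0.55171282, 0.00400872, 0.162     ])] 0.049895878053659845 104.57094305270284
```

```bash
python3 -m jog '[[1,-0.07,0.13,-0.1,-0.4],[1,-0.07,0.533,-0.405,-1.597],[1,-0.07,0.533,-0.405,-1.597],[1,-0.07,0.533,-0.405,-1.597],[1,-0.07,0.533,-0.405,-1.597],[1,-0.07,0.533,-0.405,-1.597],[1,-0.07,0.533,-0.405,-1.597],[1,-0.07,0.533,-0.405,-1.597],[1,-0.07,0.533,-0.405,-1.597],[1,-0.07,0.533,-0.405,-1.597],[1,-0.07,0.533,-0.405,-1.597],[1,-0.07,0.533,-0.405,-1.597],[1,-0.07,0.533,-0.405,-1.597],[1,-0.07,0.533,-0.405,-1.597],[1,-0.07,0.533,-0.405,-1.597],[1,-0.07,0.533,-0.405,-1.597],[1,-0.07,0.533,-0.405,-1.597],[1,-0.07,0.533,-0.405,-1.597],[1,-0.07,0.533,-0.405,-1.597],[1,-0.07,0.533,-0.405,-1.597]]' 40
python3 - <<'E'
from rig import env
import cv2,numpy as np
o=env.observe();print({k:np.round(o[k],3) for k in ("time_s","q","qvel","position","tool_rot","ft_force","wrist_torque")})
m=env.camera_model("wrist");im=env.get_image("wrist");np.savez("w1.npz",im=im,**m)
cv2.imwrite("pics/w1.png",cv2.resize(im[:,:,::-1],None,fx=1.4,fy=1.4,interpolation=cv2.INTER_CUBIC))
E
```

```text
time_s: 2.15
position: [0.5517, -0.0225, 0.2904]
tool_rot: [[0.0, -0.249, 0.969], [-0.0, 0.969, 0.249], [-1.0, -0.0, 0.0]]
ft_force: [-0.5, -0.2, 0.2]
grip_width: 0.0854
{'time_s': np.float64(2.15), 'q': array([-1.4618e+01,  1.9802e+01,  6.5908e+01, -1.0000e-03,  9.4278e+01,
       -2.9007e+01]), 'qvel': array([ 0.247,  0.126, -0.118,  0.055, -0.028,  0.109]), 'position': array([ 0.552, -0.022,  0.29 ]), 'tool_rot': array([[ 0.   , -0.249,  0.969],
       [-0.   ,  0.969,  0.249],
       [-1.   , -0.   ,  0.   ]]), 'ft_force': array([-0.48 , -0.241,  0.162]), 'wrist_torque': array([0.053, 0.036, 0.016])}
```

View pics/w1.png

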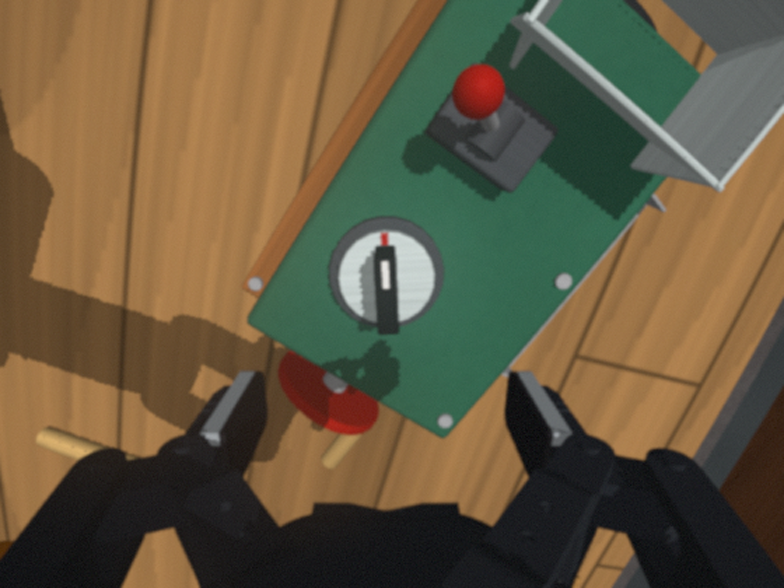

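The wrist view shows the dial disc centred near (387,277), the bar running from (385,248) to (388,333), and the ball at (479,92), all in zoomed pixels. The fingers straddle the dial.

```bash
cat > w.py <<'E'
from h import *
m=dict(np.load("w1.npz")); 
def ray(m,u):
    s=(np.array(u)-[m["cx"],m["cy"]])/[m["fx"],m["fy"]]; t=s.copy()
    for _ in range(20): t=s/(1+m["k1"]*(t@t))
    return m["orientation"]@np.array([t[0],-t[1],-1.])
def at(u,z):
    d=ray(m,np.array(u)/1.4); return m["origin"]+d*(z-m["origin"][2])/d[2]
print("disc",at((387,278),.162),"ball",at((479,92),.215))
P=[at(u,.202) for u in ((385.5,247.5),(388.5,332.5),(376,248),(395,247),(378,334),(399,331))]
print(np.round(P,4)); a=P[0]-P[1];print((P[0]+P[1])/2,np.linalg.norm(a),np.degrees(np.arctan2(a[1],a[0])))
L=at((376,248),.202)-at((378,334),.202);R=at((395,247),.202)-at((399,331),.202)
print([np.degrees(np.arctan2(v[1],v[0])) for v in (L,R)])
print("screws",at((564,281),.14),at((445,421),.14))
print("hopper",at((522,17),.215),at((720,186),.215))
E
python3 w.py
```

```text
disc [ 0.553278   -0.02500137  0.162     ] ball [0.56972268 0.09580146 0.215     ]
[[ 0.5447  0.0041  0.202 ]
 [ 0.5599 -0.0478  0.202 ]
 [ 0.5394  0.0025  0.202 ]
 [ 0.55    0.0058  0.202 ]
 [ 0.5538 -0.0504  0.202 ]
 [ 0.566  -0.0452  0.202 ]]
[ 0.55232793 -0.02183222  0.202     ] 0.05412927934586614 106.32797208088412
[np.float64(105.24377934218023), np.float64(107.42691747609405)]
screws [ 6.86316847e-01 -2.86626324e-05  1.40000000e-01] [ 0.63452942 -0.14201745  0.14      ]
hopper [0.57973553 0.13394665 0.215     ] [0.71395409 0.08706142 0.215     ]
```

```bash
python3 -m jog '[[1,0.05,-0.001,0.001,-0.033],[0.3,0.08,-0.001,0.001,-0.033],[-0.1,0.103,-0.001,0.001,-0.033],[-0.3,0.103,-0.001,0.001,-0.033],[-0.3,0.103,-0.001,0.001,-0.033]]' 25
python3 - <<'E'
from rig import env
import cv2,numpy as np
o=env.observe();print({k:np.round(o[k],3) for k in ("q","qvel","wrist_torque")})
im=env.get_image("wrist")
cv2.imwrite("pics/w2.png",cv2.resize(im[:,:,::-1],None,fx=1.4,fy=1.4,interpolation=cv2.INTER_CUBIC))
E
```

```text
time_s: 2.7
position: [0.5535, -0.0229, 0.1881]
tool_rot: [[0.001, -0.281, 0.96], [-0.0, 0.96, 0.281], [-1.0, -0.0, 0.001]]
ft_force: [0.1, 0.1, 0.8]
grip_width: 0.0303
{'q': array([-1.4612e+01,  2.3617e+01,  7.6944e+01,  1.0000e-03,  7.9397e+01,
       -3.0934e+01]), 'qvel': array([ 0.149, -0.958, -1.484, -0.033, -0.053, -0.092]), 'wrist_torque': array([-0.009, -0.019, -0.003])}
```

View pics/w2.png

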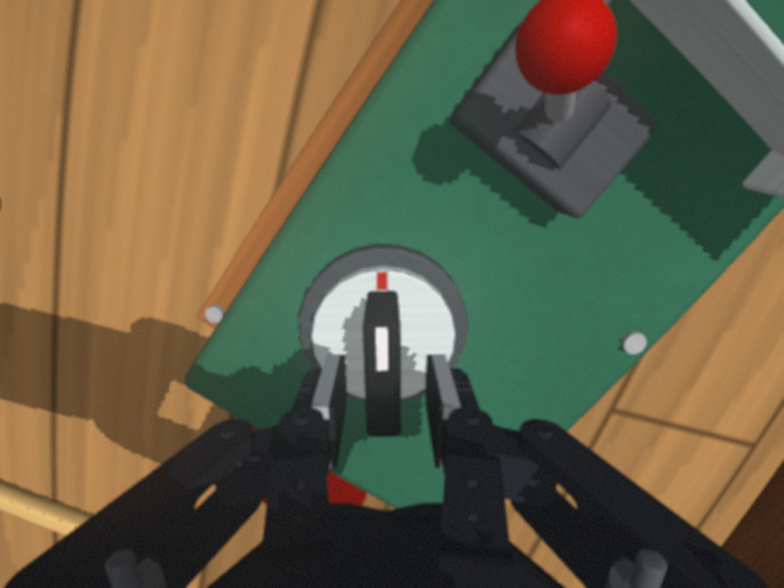

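The dial bar (382,360) lies between the pads at about 335 and 442, so it is roughly 1.5 mm off centre towards -z. I'll shift and close.

```bash
cat > s.py <<'E'
from rig import env
import numpy as np
o=env.observe();R=o["tool_rot"]
print("t",round(o["time_s"],2),"zang",round(np.degrees(np.arctan2(R[1,2],R[0,2])),2),"F",np.round(o["ft_force"],2),"Tq",np.round(o["wrist_torque"],3),"w",round(o["grip_width"]*1e3,1),"p",np.round(o["position"],4),"q6",round(o["q"][5],2))
E
python3 -m jog '[[-0.3,0,0,-0.0015,0],[-1,0,0,-0.0015,0],[-1,0,0,-0.0015,0],[-1,0,0,-0.0015,0],[-1,0,0,-0.0015,0],[-1,0,0,-0.0015,0]]' 30; python3 s.py
```

```text
time_s: 3.35
position: [0.5523, -0.0232, 0.1883]
tool_rot: [[0.002, -0.281, 0.96], [-0.0, 0.96, 0.281], [-1.0, -0.001, 0.002]]
ft_force: [0.0, 1.0, 6.9]
grip_width: 0.0127
t 3.35 zang 16.33 F [0.04 1.04 6.86] Tq [ 0.067 -0.054 -0.039] w 12.7 p [ 0.5523 -0.0232  0.1883] q6 -31.01
```

```bash
for i in 1 2 3; do :; done; python3 -m jog '[[-1,0,0,0,0.035],[-1,0,0,0,0.035],[-1,0,0,0,0.035]]' 30 >/dev/null; python3 s.py; python3 -m jog '[[-1,0,0,0,0.035],[-1,0,0,0,0.035],[-1,0,0,0,0.035]]' >/dev/null; python3 s.py;  python3 -m jog '[[-1,0,0,0,0.035],[-1,0,0,0,0.035]]' >/dev/null; python3 s.py
```

```text
t 3.65 zang 14.33 F [-0.1   1.29  6.  ] Tq [ 0.165 -0.088 -0.015] w 12.1 p [ 0.5523 -0.0232  0.1884] q6 -29.01
t 3.95 zang 12.33 F [1.13 0.31 5.3 ] Tq [ 0.062 -0.182  0.124] w 12.5 p [ 0.5524 -0.0231  0.1884] q6 -27.01
t 4.15 zang 10.28 F [2.24 0.4  6.51] Tq [ 0.186 -0.242  0.064] w 12.0 p [ 0.5525 -0.0231  0.1884] q6 -24.96
```

```bash
python3 -m jog '[[-1,0,0,0,0.035],[-1,0,0,0,0.035]]' >/dev/null; python3 s.py; python3 -m jog '[[-1,0,0,0,0.035],[-1,0,0,0,0.035]]' >/dev/null; python3 s.py;  python3 -m jog '[[-1,0,0,0,0.035],[-1,0,0,0,0.035]]' >/dev/null; python3 s.py;  python3 -m jog '[[-1,0,0,0,0.035],[-1,0,0,0,0.035]]' >/dev/null; python3 s.py; python3 -m jog '[[-1,0,0,0,0.035],[-1,0,0,0,0.035]]' >/dev/null; python3 s.py; python3 -m jog '[[-1,0,0,0,0.035],[-1,0,0,0,0.035]]' >/dev/null; python3 s.py
```

```text
t 4.35 zang 8.27 F [2.11 0.69 5.31] Tq [ 0.21  -0.303 -0.002] w 12.2 p [ 0.5525 -0.0231  0.1883] q6 -22.95
t 4.55 zang 6.26 F [2.07 1.59 5.28] Tq [ 0.247 -0.322  0.018] w 12.4 p [ 0.5526 -0.0231  0.1884] q6 -20.94
t 4.75 zang 4.25 F [3.08 1.44 5.02] Tq [ 0.193 -0.426 -0.002] w 12.3 p [ 0.5527 -0.023   0.1884] q6 -18.93
t 4.95 zang 2.24 F [2.69 1.8  3.91] Tq [ 0.218 -0.469 -0.053] w 12.4 p [ 0.5528 -0.023   0.1884] q6 -16.92
t 5.15 zang 0.25 F [2.93 1.24 5.59] Tq [ 0.293 -0.603 -0.07 ] w 12.1 p [ 0.5528 -0.023   0.1884] q6 -14.93
t 5.35 zang -1.75 F [3.58 2.3  4.94] Tq [ 0.263 -0.631 -0.037] w 12.3 p [ 0.5529 -0.0231  0.1884] q6 -12.93
```

```bash
python3 -m jog '[[-1,0,0,0,0.035],[-1,0,0,0,0.035]]' >/dev/null; python3 s.py; python3 -m jog '[[-1,0,0,0,0.035],[-1,0,0,0,0.035]]' >/dev/null; python3 s.py;  python3 -m jog '[[-1,0,0,0,0.02],[-1,0,0,0,0.02]]' >/dev/null; python3 s.py;  python3 -m jog '[[-1,0,0,0,0.02],[-1,0,0,0,0.02]]' >/dev/null; python3 s.py
```

```text
t 5.55 zang -3.75 F [3.84 1.57 4.09] Tq [ 0.278 -0.67   0.084] w 12.2 p [ 0.5529 -0.0231  0.1884] q6 -10.93
t 5.75 zang -5.76 F [2.94 1.45 5.22] Tq [ 0.22  -0.724  0.022] w 12.7 p [ 0.553  -0.0231  0.1884] q6 -8.92
t 5.95 zang -6.87 F [3.8  1.61 6.65] Tq [ 0.206 -0.836  0.081] w 12.3 p [ 0.5531 -0.0231  0.1884] q6 -7.81
t 6.15 zang -8.01 F [4.26 1.33 5.01] Tq [ 0.21  -0.84   0.155] w 11.8 p [ 0.5531 -0.0231  0.1884] q6 -6.67
```

```bash
cat > a.py <<'E'
from rig import env
import numpy as np
T=[]
for i in range(4):
    o=env.observe();T.append(o["wrist_torque"][2]);env.get_image("side") if i<3 else 0
R=o["tool_rot"]
print("t",round(o["time_s"],2),"zang",round(np.degrees(np.arctan2(R[1,2],R[0,2])),2),"F",np.round(o["ft_force"],1),"Tz %.3f"%np.mean(T),np.round(T,3),"w",round(o["grip_width"]*1e3,1))
E
python3 a.py;python3 -m jog '[[-1,0,0,0,0.025],[-1,0,0,0,0.025]]' >/dev/null; python3 a.py
```

```text
t 6.3 zang -7.98 F [4.4 1.2 5.2] Tz 0.126 [0.155 0.11  0.111 0.128] w 12.6
t 6.65 zang -9.41 F [5.4 2.2 4.6] Tz 0.120 [0.124 0.094 0.119 0.142] w 12.2
```

```bash
python3 -m jog '[[-1,0,0,0,0.05],[-1,0,0,0,0.1],[-1,0,0,0,0.15],[-1,0,0,0,0.15]]' >/dev/null; python3 a.py; python3 -m jog '[[-1,0,0,0,0.04],[-1,0,0,0,0.08],[-1,0,0,0,0.08]]' >/dev/null; python3 a.py;python3 -m jog '[[-1,0,0,0,0.04],[-1,0,0,0,0.04]]' >/dev/null; python3 a.py;python3 -m jog '[[-1,0,0,0,0.025],[-1,0,0,0,0.025]]' >/dev/null; python3 a.py
```

```text
t 7.2 zang -18.02 F [6.2 2.  3.7] Tz -0.055 [-0.099 -0.052 -0.005 -0.065] w 12.1
t 7.65 zang -22.61 F [7.5 0.8 4.5] Tz -0.059 [-0.082 -0.044 -0.048 -0.061] w 12.3
t 8.0 zang -24.9 F [7.7 0.9 4.5] Tz -0.006 [ 0.015  0.01  -0.029 -0.02 ] w 12.3
t 8.35 zang -26.32 F [7.7 0.5 3.7] Tz 0.105 [0.122 0.059 0.078 0.161] w 12.6
```

```bash
python3 -m jog '[[-1,0,0,0,0.025],[-1,0,0,0,0.025]]' >/dev/null; python3 a.py;python3 -m jog '[[-1,0,0,0,0.02],[-1,0,0,0,0.02]]' >/dev/null; python3 a.py
```

```text
t 8.7 zang -27.74 F [8.6 1.7 4.3] Tz 0.225 [0.203 0.246 0.248 0.202] w 12.7
t 9.05 zang -28.87 F [8.7 1.8 3.9] Tz 0.320 [0.334 0.325 0.294 0.325] w 12.8
```

Torque rises steadily to 0.32 N·m past the click near -25°. Ordinary clicks peaked around 0.13, so this is the stop, two clicks from the start. I'll ease back now.

```bash
python3 -m jog '[[-1,0,0.0002,0.0003,-0.035],[-1,0,0.0004,0.0007,-0.068],[-1,0,0.0004,0.0007,-0.068]]' >/dev/null; python3 a.py
python3 - <<'E'
from rig import env
import cv2
cv2.imwrite("pics/sc3.png",cv2.resize(env.get_image("wrist")[:,:,::-1],None,fx=1.4,fy=1.4))
E
```

```text
t 9.5 zang -25.01 F [4.5 0.7 5.4] Tz 0.039 [-0.011  0.035  0.079  0.053] w 12.3
```

View pics/sc3.png

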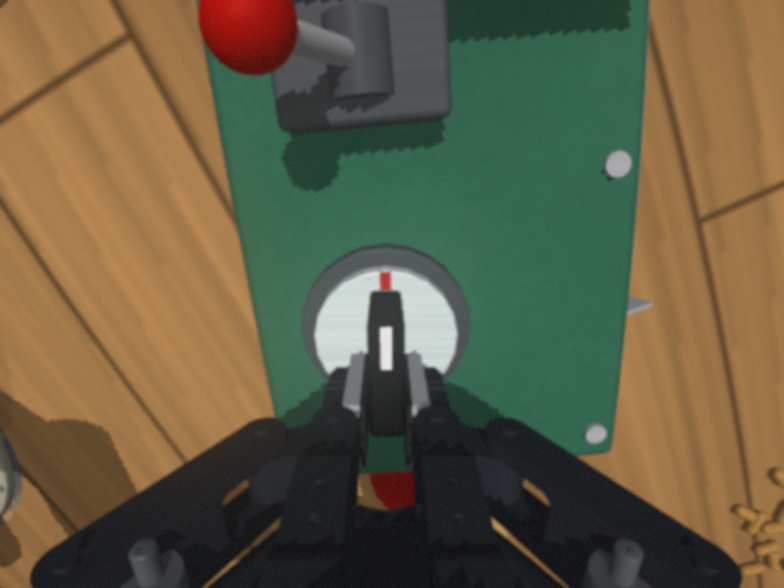

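The bar is still aligned with the pads at (386,360), so nothing slipped. Now five clicks counter-clockwise.

```bash
python3 -m jog '[[-1,0,0,0,-0.05],[-1,0,0,0,-0.1],[-1,0,0,0,-0.15],[-1,0,0,0,-0.2],[-1,0,0,0,-0.25],[-1,0,0,0,-0.3],[-1,0,0,0,-0.349],[-1,0,0,0,-0.349]]' >/dev/null; python3 a.py; python3 -m jog '[[-1,0,0,0,-0.05],[-1,0,0,0,-0.1],[-1,0,0,0,-0.15],[-1,0,0,0,-0.2],[-1,0,0,0,-0.25],[-1,0,0,0,-0.3],[-1,0,0,0,-0.349],[-1,0,0,0,-0.349]]' >/dev/null; python3 a.py; python3 -m jog '[[-1,0,0,0,-0.05],[-1,0,0,0,-0.1],[-1,0,0,0,-0.15],[-1,0,0,0,-0.2],[-1,0,0,0,-0.25],[-1,0,0,0,-0.3],[-1,0,0,0,-0.349],[-1,0,0,0,-0.349]]' >/dev/null; python3 a.py
```

```text
t 10.5 zang -5.01 F [1.5 1.  5.8] Tz -0.000 [ 0.012 -0.024  0.009  0.002] w 12.3
t 11.45 zang 14.98 F [-2.3  0.7  8.6] Tz 0.039 [ 0.067  0.035  0.055 -0.   ] w 12.7
t 12.4 zang 34.97 F [-5.1 -1.4 10.4] Tz 0.003 [-0.002 -0.006  0.024 -0.003] w 12.2
```

```bash
python3 -m jog '[[-1,0,0.0004,-0.0006,-0.05],[-1,0,0.0004,-0.0006,-0.1],[-1,0,0.0004,-0.0006,-0.15],[-1,0,0.0004,-0.0006,-0.2],[-1,0,0.0004,-0.0006,-0.25],[-1,0,0.0004,-0.0006,-0.3],[-1,0,0.0004,-0.0006,-0.349],[-1,0,0.0004,-0.0006,-0.349]]' >/dev/null; python3 a.py; python3 -m jog '[[-1,0,0,0,-0.05],[-1,0,0,0,-0.1],[-1,0,0,0,-0.15],[-1,0,0,0,-0.2],[-1,0,0,0,-0.25],[-1,0,0,0,-0.3],[-1,0,0,0,-0.349],[-1,0,0,0,-0.349]]' >/dev/null; python3 a.py
```

```text
t 13.35 zang 54.96 F [-5.2 -3.6  9.9] Tz -0.014 [-0.025 -0.006  0.025 -0.049] w 12.4
t 14.3 zang 74.94 F [-7.2 -7.4 10. ] Tz -0.013 [-0.006 -0.038  0.015 -0.022] w 12.2
```

```bash
python3 -m jog '[[-0.5,0,0,0,0],[-0.3,0,0,0,0],[-0.1,0,0,0,0],[-0.1,0,0,0,0],[-0.1,-0.03,0,0,0],[-0.1,-0.08,0,0,0],[-0.1,-0.1,0,0,0],[-0.1,-0.1,0,0,0],[-0.1,-0.1,0,0,0]]'
python3 - <<'E'
from rig import env
import cv2,numpy as np
m=env.camera_model("wrist");im=env.get_image("wrist");np.savez("w1.npz",im=im,**m)
cv2.imwrite("pics/w4.png",cv2.resize(im[:,:,::-1],None,fx=1.4,fy=1.4,interpolation=cv2.INTER_CUBIC))
E
```

```text
time_s: 15.2
position: [0.5516, -0.023, 0.2866]
tool_rot: [[-0.001, -0.966, 0.26], [0.0, 0.26, 0.966], [-1.0, 0.001, 0.0]]
ft_force: [0.5, 0.8, -0.2]
grip_width: 0.0386
```

View pics/w4.png

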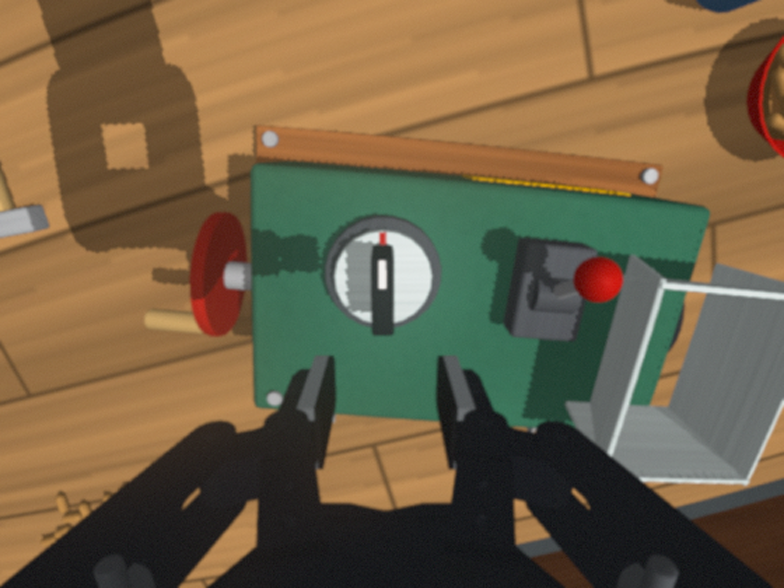

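The bar points at about 165°, from (382,232) to (382,333) in the picture. It started at 106°, so it is up 60° from two clicks, which makes five. The lever ball is at (598,280).

```bash
sed -n '1,9p' w.py > w3.py
cat >> w3.py <<'E'
from rig import env
print("ball w4",at((598,280),.215),"disc",at((382.5,277),.162))
P=[at(u,.202) for u in ((382.5,247),(382.5,333))];a=P[0]-P[1];print("bar",np.degrees(np.arctan2(a[1],a[0])),(P[0]+P[1])/2)
c=[at(u,.14) for u in ((254,166),(706,206),(254,408))];b=c[1]-c[0];print("edge -x deck",c,np.linalg.norm(b),np.degrees(np.arctan2(b[1],b[0])))
for n,u in (("scene",np.array((493,97))/4.4+[205,190]),("side",np.array((359,190))/3.7+[140,140])):
    m=env.camera_model(n);print(n,at(u*1.4,.215))
E
python3 w3.py
```

```text
disc [ 0.55268345 -0.02294007  0.162     ] ball [0.45696542 0.04961499 0.215     ]
ball w4 [0.56979391 0.09604942 0.215     ] disc [ 0.55118502 -0.02574288  0.162     ]
bar 164.7779952065197 [ 0.54868    -0.02479385  0.202     ]
edge -x deck [array([ 0.45708374, -0.09228876,  0.14      ]), array([0.56634177, 0.21498226, 0.14      ]), array([ 0.63916562, -0.16119358,  0.14      ])] 0.32611775772454055 70.42586246065851
scene [0.57093522 0.0990607  0.215     ]
side [0.56657223 0.09745599 0.215     ]
```

```bash
python3 -m jog '[[-1,0,0.04,0.03,0.072],[-1,0,0.056,0.07,0.072],[-1,0,0.056,0.11,0.072],[-1,0,0.056,0.124,0.072],[-1,0.03,0.056,0.124,0.072],[-1,0.055,0.056,0.124,0.072],[-1,0.068,0.056,0.124,0.072],[-1,0.068,0.056,0.124,0.072],[-1,0.068,0.056,0.124,0.072]]'
python3 - <<'E'
from rig import env
import cv2,numpy as np
a=cv2.resize(env.get_image("side")[120:280,120:330,::-1],None,fx=3.7,fy=3.7,interpolation=cv2.INTER_CUBIC);cv2.imwrite("pics/s5.png",a)
cv2.imwrite("pics/w5.png",env.get_image("wrist")[:,:,::-1])
E
```

```text
time_s: 16.15
position: [0.53, 0.1108, 0.219]
tool_rot: [[-0.001, -0.944, 0.329], [-0.0, 0.329, 0.944], [-1.0, 0.001, -0.0]]
ft_force: [-0.3, -0.7, 0.3]
grip_width: 0.0001
```

View pics/s5.png

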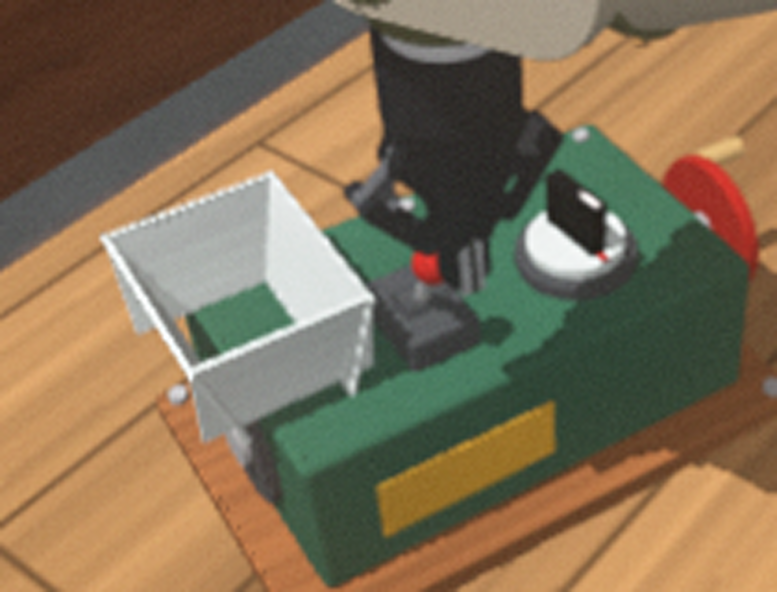

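View pics/w5.png

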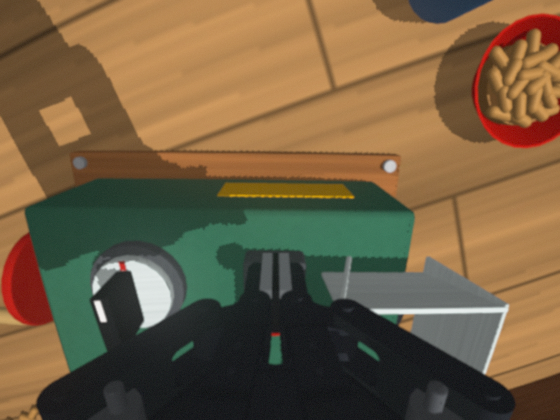

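The closed fingers (275,280 in the wrist view) sit on the -x side, directly in line with the red ball at (275,335). I'll push along -tool y.

```bash
python3 -m jog '[[-1,0,-0.01,-0.003,0],[-1,0,-0.017,-0.003,0],[-1,0,-0.024,-0.003,0],[-1,0,-0.031,-0.003,0],[-1,0,-0.038,-0.003,0],[-1,0,-0.045,-0.003,0]]'; python3 -m jog '[[-1,0,-0.007,0,0],[-1,0,-0.014,0,0],[-1,0,-0.021,0,0],[-1,0,-0.024,0,0],[-1,0,-0.024,0,0]]'
python3 - <<'E'
from rig import env
import cv2,numpy as np
a=cv2.resize(env.get_image("side")[120:280,120:330,::-1],None,fx=3.7,fy=3.7,interpolation=cv2.INTER_CUBIC);cv2.imwrite("pics/s6.png",a)
E
```

```text
time_s: 16.85
position: [0.5721, 0.0933, 0.2192]
tool_rot: [[-0.0, -0.944, 0.329], [-0.0, 0.329, 0.944], [-1.0, 0.0, -0.0]]
ft_force: [0.1, 0.7, -0.2]
grip_width: -0.0001
time_s: 17.35
position: [0.5944, 0.0855, 0.219]
tool_rot: [[-0.0, -0.944, 0.329], [0.0, 0.329, 0.944], [-1.0, 0.0, -0.0]]
ft_force: [-0.6, 0.3, 0.3]
grip_width: -0.0002
```

View pics/s6.png

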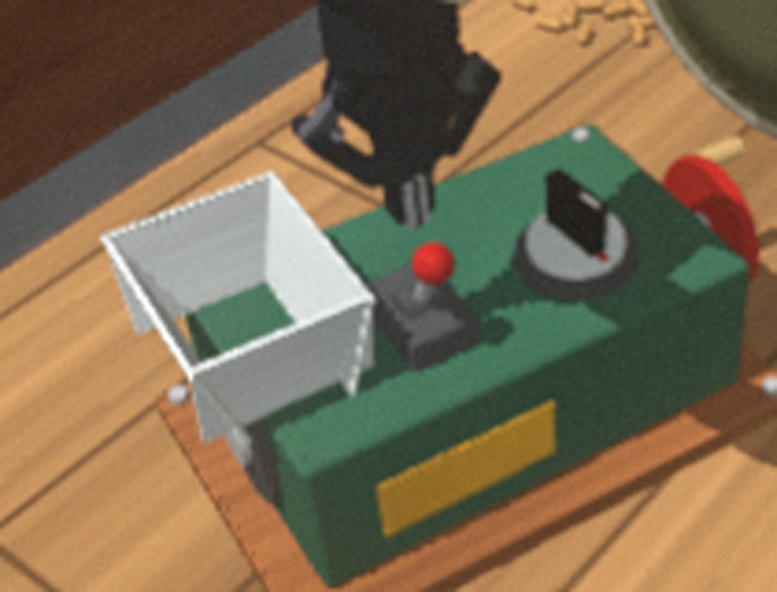

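The ball did not move, and the fingers passed it with no force. I'll check whether they went over or beside it by projecting the TCP.

```bash
python3 - <<'E'
from h import *
from rig import env
m=env.camera_model("side")
for n,p in (("s5tcp",(.53,.1108,.219)),("s5tip",(.53,.1108,.205)),("s6tcp",(.5944,.0855,.219)),("s6tip",(.5944,.0855,.205)),("ball",(.569,.0972,.215))):
    print(n,(proj(m,p)-120)*3.7)
E
python3 - <<'E'
from rig import env
import cv2
cv2.imwrite("pics/w6.png",env.get_image("wrist")[:,:,::-1])
a=cv2.resize(env.get_image("scene")[150:300,205:385,::-1],None,fx=4.4,fy=3.9*4.4/3.9,interpolation=cv2.INTER_CUBIC)[:600];cv2.imwrite("pics/c6.png",a)
E
```

```text
s5tcp [[465.01632823 296.02089164]]
s5tip [[466.43537252 313.30368658]]
s6tcp [[410.92155206 230.72845916]]
s6tip [[412.8575405  247.87821231]]
ball [[430.22776347 262.17953694]]
```

View pics/w6.png

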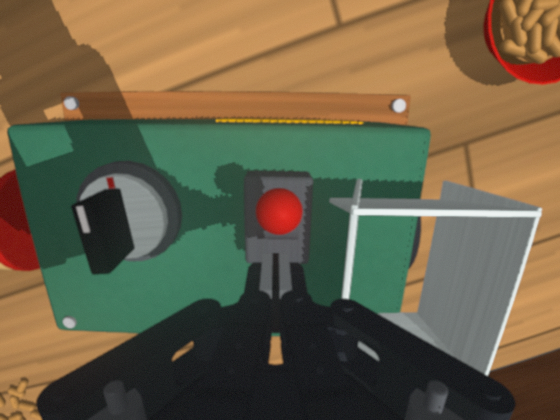

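View pics/c6.png

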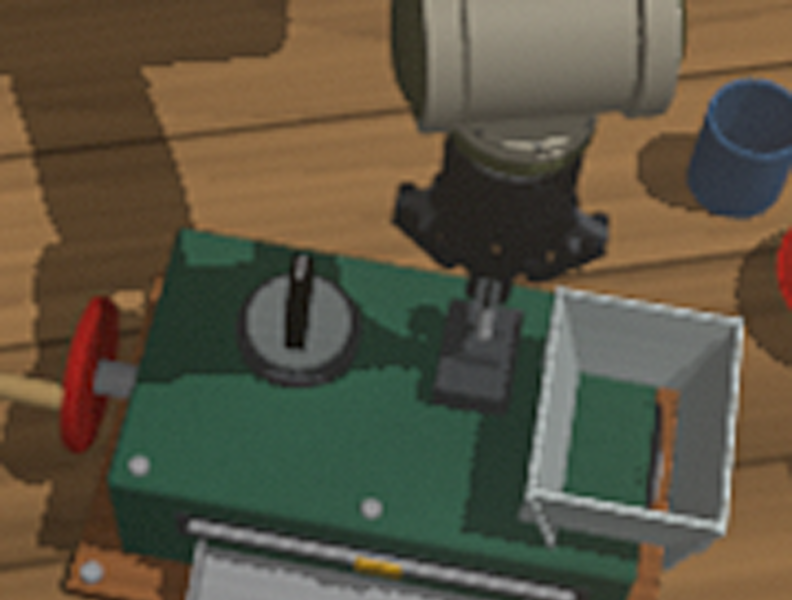

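The closed tips are really about 15 mm higher than I assumed: drawn at (412,225), against a projected (413,248). They skimmed over the ball. I'll go back over and approach 20 mm lower.

```bash
python3 -m jog '[[-1,-0.035,0,0.001,0],[-1,-0.035,0.035,0.003,0],[-1,-0.035,0.069,0.003,0],[-1,-0.02,0.069,0.001,0],[-1,0.01,0.069,0,0],[-1,0.02,0.069,0,0],[-1,0.02,0.069,0,0]]'
python3 - <<'E'
from rig import env
import cv2,numpy as np
a=cv2.resize(env.get_image("side")[120:280,120:330,::-1],None,fx=3.7,fy=3.7,interpolation=cv2.INTER_CUBIC);cv2.imwrite("pics/s7.png",a)
E
```

```text
time_s: 18.2
position: [0.5284, 0.1084, 0.1983]
tool_rot: [[-0.003, -0.944, 0.329], [0.0, 0.329, 0.944], [-1.0, 0.003, -0.001]]
ft_force: [-0.2, -0.3, -0.9]
grip_width: 0.0001
```

View pics/s7.png

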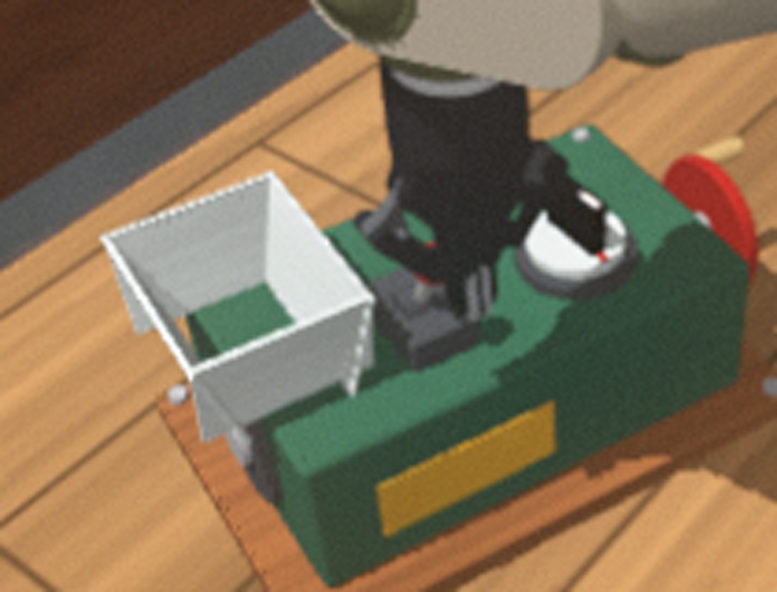

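```bash
python3 -m jog '[[-1,0,-0.01,0,0],[-1,0,-0.017,0,0],[-1,0,-0.024,0,0],[-1,0,-0.031,0,0]]'|grep -E "pos|ft_"; python3 -m jog '[[-1,0,-0.006,0,0],[-1,0,-0.012,0,0],[-1,0,-0.018,0,0]]'|grep -E "pos|ft_"; python3 -m jog '[[-1,0,-0.006,0,0],[-1,0,-0.012,0,0],[-1,0,-0.018,0,0]]'|grep -E "pos|ft_"
python3 - <<'E'
from rig import env
import cv2,numpy as np
a=cv2.resize(env.get_image("side")[120:280,120:330,::-1],None,fx=3.7,fy=3.7,interpolation=cv2.INTER_CUBIC);cv2.imwrite("pics/s8.png",a)
E
```

```text
position: [0.5589, 0.098, 0.1995]
ft_force: [-2.3, 1.3, 0.7]
position: [0.5757, 0.092, 0.1992]
ft_force: [-1.1, 0.1, 0.5]
position: [0.5925, 0.0861, 0.1989]
ft_force: [-1.8, 0.3, -1.5]
```

View pics/s8.png

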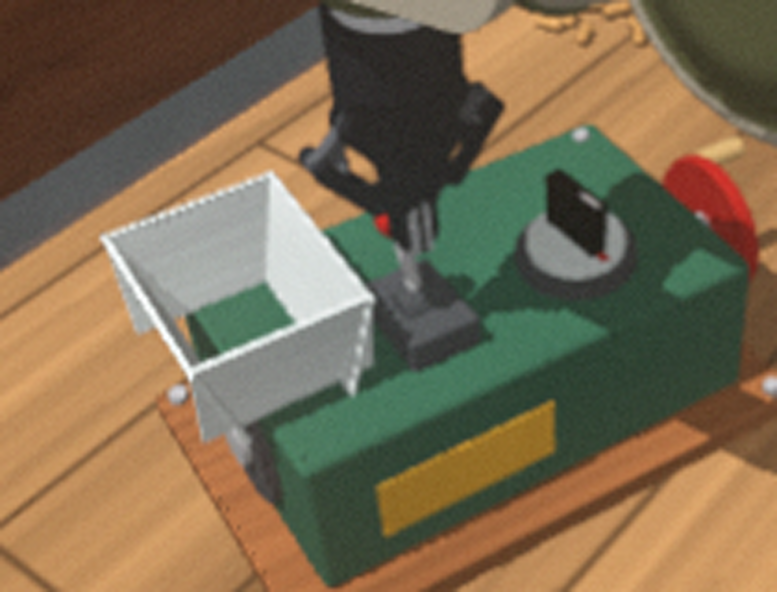

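The lever is moving: the red ball now shows behind the fingers at (382,222). I'll continue to its stop in small steps.

```bash
python3 -m jog '[[-1,0,-0.002,0,0],[-1,0,-0.004,0,0]]'|grep -E "pos|ft_"; python3 -m jog '[[-1,0,-0.002,0,0],[-1,0,-0.003,0,0]]'|grep -E "pos|ft_";python3 -m jog '[[-1,0,-0.002,0,0],[-1,0,-0.002,0,0]]'|grep -E "pos|ft_"
```

```text
position: [0.5959, 0.085, 0.1991]
ft_force: [-1.4, 0.2, -0.5]
position: [0.5983, 0.0842, 0.1991]
ft_force: [-6.3, 1.4, 1.2]
position: [0.5985, 0.0842, 0.199]
ft_force: [-11.9, 2.8, 3.3]
```

Contact with the stop is clear: force rises from 2 N to 12 N with no movement. I'll back off, lift away and check.

```bash
python3 -m jog '[[-1,0,0.01,0,0],[-1,0,0.03,0,0],[-1,-0.02,0.05,0,0],[-1,-0.06,0.06,0,0],[-1,-0.11,0.09,-0.02,0],[-1,-0.14,0.11,-0.03,0],[-1,-0.14,0.11,-0.03,0],[-1,-0.14,0.11,-0.03,0],[-1,-0.14,0.11,-0.03,0]]'
python3 - <<'E'
from rig import env
import cv2,numpy as np
a=cv2.resize(env.get_image("side")[120:280,120:330,::-1],None,fx=3.7,fy=3.7,interpolation=cv2.INTER_CUBIC);cv2.imwrite("pics/s9.png",a)
m=env.camera_model("wrist");im=env.get_image("wrist");np.savez("w1.npz",im=im,**m)
cv2.imwrite("pics/w9.png",cv2.resize(im[:,:,::-1],None,fx=1.4,fy=1.4,interpolation=cv2.INTER_CUBIC))
E
```

```text
time_s: 20.8
position: [0.4871, 0.0912, 0.3381]
tool_rot: [[-0.001, -0.944, 0.329], [-0.0, 0.329, 0.944], [-1.0, 0.001, -0.0]]
ft_force: [-1.1, 0.5, -0.0]
grip_width: -0.0004
```

View pics/s9.png

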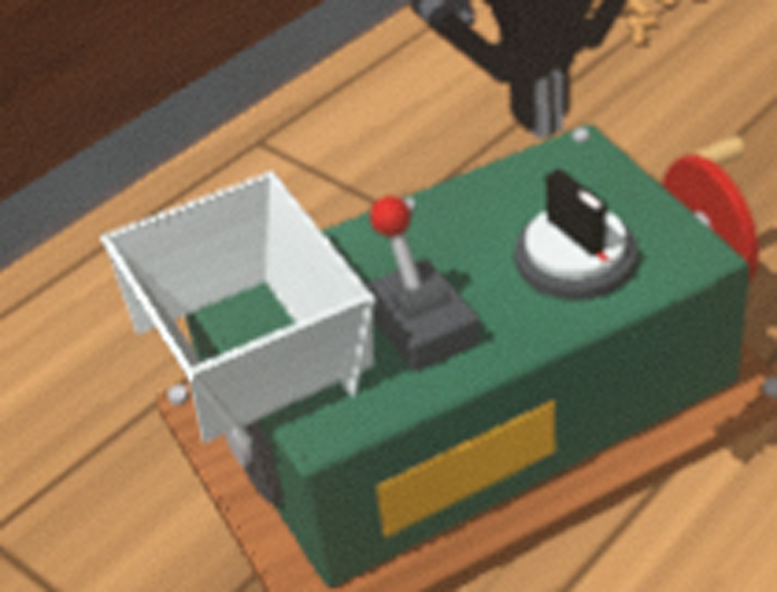

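View pics/w9.png

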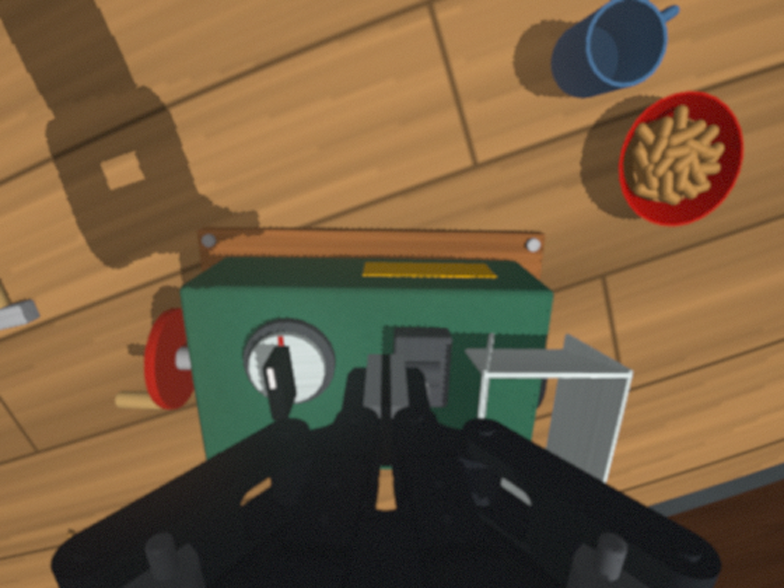

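Run:
```python
from h import *
from rig import env
m=env.camera_model("side")
d=np.array((.5525,-.023)); a=np.radians(-19.2); ex=np.array([np.cos(a),np.sin(a)]);ey=np.array([-ex[1],ex[0]])
for th in (-.5,.3,.4,.5):
    q=d+ey*.12+ex*.06*np.sin(th); print(th,(proj(m,[*q,.162+.06*np.cos(th)])-120)*3.7)
```

```text
-0.5 [[432.74184964 267.68489044]]
0.3 [[394.60084303 220.58173308]]
0.4 [[390.53400316 218.29522643]]
0.5 [[386.7771224  216.90885072]]
```

```bash
cat > ball.py <<'E'
from h import *
from rig import env
import cv2
def cen(im,c):
    x0,x1,y0,y1=c;s=im[y0:y1,x0:x1].astype(int);k=(s[:,:,0]>110)&(s[:,:,1]<70)&(s[:,:,2]<70)
    ys,xs=np.nonzero(k);return np.array([xs.mean()+x0,ys.mean()+y0]),k.sum()
side=env.get_image("side");sc=env.get_image("scene")
cv2.imwrite("pics/c10.png",cv2.resize(sc[150:285,205:385,::-1],None,fx=4.4,fy=4.4,interpolation=cv2.INTER_CUBIC))
s0=cv2.imread("pics/side0.png")[:,:,::-1];c0=cv2.imread("pics/scene0.png")[:,:,::-1]
U=[cen(s0,(215,260,170,210)),cen(side,(210,260,160,210)),cen(c0,(305,330,200,225)),cen(sc,(300,340,200,250))]
print(U); U=[u[0] for u in U]
ms,mc=env.camera_model("side"),env.camera_model("scene")
a=np.radians(-19.2); 
def ball(p,th):
    ex=np.array([np.cos(p[2]),np.sin(p[2])]);q=p[:2]+ex*.06*np.sin(th);return [*q,p[3]+.06*np.cos(th)]
def f(p):
    b0,b1=ball(p,p[4]),ball(p,p[5])
    return np.r_[proj(ms,b0)[0]-U[0]-p[6:8],proj(ms,b1)[0]-U[1]-p[6:8],proj(mc,b0)[0]-U[2]-p[8:10],proj(mc,b1)[0]-U[3]-p[8:10],(p[2]-a)/.02,(p[3]-.162)/.001,p[6:]/2]
r=least_squares(f,[.592,.09,a,.162,-.5,.5,0,0,0,0]);print(np.round(r.x,3)); print(np.round(r.fun,2))
E
python3 ball.py
```

```text
[(array([236.16853933, 190.48314607]), np.int64(89)), (array([225.02631579, 178.05263158]), np.int64(76)), (array([317.36170213, 211.10638298]), np.int64(47)), (array([314.43137255, 228.52941176]), np.int64(51))]
[ 0.592  0.09  -0.338  0.162 -0.433  0.509 -0.373  0.281 -0.485 -0.069]
[ 0.17 -0.05 -0.26  0.12 -0.16  0.08  0.04 -0.1  -0.14  0.02 -0.19  0.14
 -0.24 -0.03]
```

View pics/c10.png

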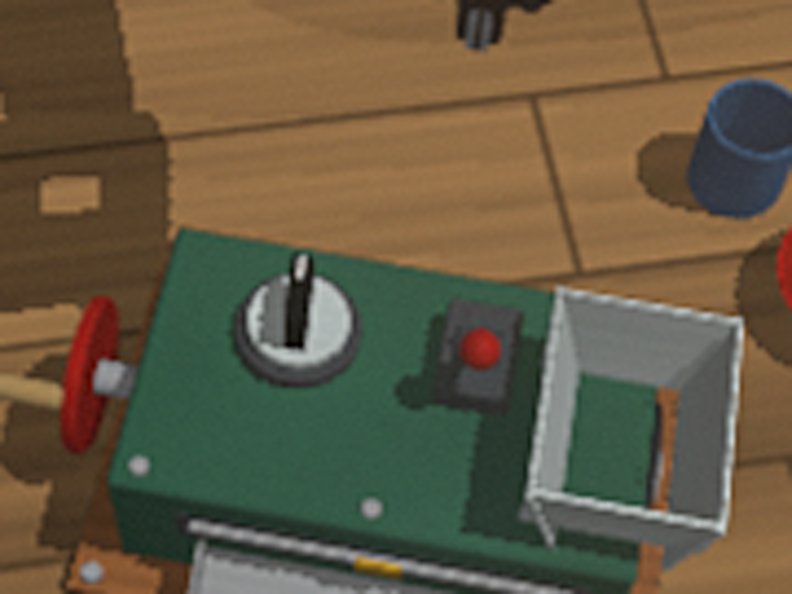

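The ball is at (480,348) in the zoomed view. The two-camera fit puts the lever at +0.51 rad from vertical, which is fully locked (lever at about 1.0). The dial stands at its five-click angle, and the robot is clear.

```bash
python3 -c "
from rig import env
print(env.observe()['ft_force'],env.observe()['time_s']); print(env.close_job())"
```

```text
[ 0.57346645  0.58869565 -0.11109544] 21.0
the job is handed in; nothing more can be done
None
```

I closed the dial, opened it exactly five clicks, swung the lock lever fully over, and handed the job in at 21.0 s. The interface reports no verdict, so the result rests on the checks below.

- **Closing:** I turned the dial clockwise two clicks to the stop. The torque rose to 0.32 N·m about 4° past the click, where ordinary clicks had peaked near 0.13, and I stopped there.
- **Opening:** I turned it back 100° one click at a time, and the torque was near zero at each rest. In the pictures the grip bar went from 106° before the work to 165° after. That is about 60°, the three clicks expected between two and five open. The 1.25 mm grate movement is too small for the cameras, so I did not measure it directly.
- **Lever:** My first pass missed because the closed fingertips were higher than I had assumed; they skimmed over the ball without force. A second pass 20 mm lower swung the lever to its stop, where the force rose to 12 N without further movement. A fit from two cameras put it at +0.51 rad from vertical, which is fully locked. The same fit put the starting angle at -0.43 rad instead of the nominal -0.5, so it carries some error.
- **Leave alone:** I never went near the hammer, mug or bowl. The last pictures show no sign of them having moved, but I did not measure their positions. The arm ended clear of everything, with the force reading near zero.

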